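# Index the drawing-board straightedge to the green hole

## Robot

A 7-joint arm with a two-finger parallel gripper is mounted at the origin on the work surface. World frame = base frame: x ahead of the robot, y to its left, z up, the work surface at z = 0. Lengths are in m, angles in rad, forces in N, time in s.
With the tool pointing down it reaches from about 0.4 to 0.875 m from the base axis. Payload 19.3 kg.
Tool frame: the origin (TCP) lies midway between the tips of the shut fingers; the grasp point (between the pads) lies 19 mm behind it; z points along the fingers, y is the line along which they close (so a half turn about z gives the same grasp; the last joint's range is limited). The gripper opens to 85 mm and grips with 20 to 120 N. Pads are 22 mm wide; open, the fingers measure 114 mm over their backs; the gripper's body (76 mm by 85 mm) begins 54 mm behind the grasp point. The pads swing forward as they close: fully open they stand 13 mm farther back than shut.
Start: joints at [1.146, 0.521, -0.036, 1.599, 0.021, 1.021, -0.113], TCP at [0.217, -0.586, 0.231] pointing down, gripper open.
Joint ranges: [-2.91, 2.91], [-0.3, 2.13], [-1.5, 1.42], [0.17, 2.43], [-1.26, 4.41], [0.16, 1.93], [-2.52, 2.52]. Speed limits (rad/s): [1.89, 1.89, 2.39, 2.39, 3.01, 3.01, 3.01].

## Interface

Orientations are given as [roll, pitch, yaw] about the fixed x, y, z axes, in that order (R = Rz(yaw) Ry(pitch) Rx(roll)).
In Python, from workcell import * gives the robot as it stands.
- The arm moves only by the shell command python3 -m creep 'ROWS' [FORCE]. ROWS is JSON, a list that holds one entry, the list of rows, each a list of 7 numbers: the closure, from -1 (fully open) to 1 (shut), then the shift along the tool's x, y, z in m, then the turn, a rotation vector about the tool's x, y, z in degrees. A call has 1 to 10 rows; each row shifts and turns the commanded pose from where the row before left it, along the tool's axes as they then stand; what a row does not reach is not made up. A row lasts 1/10 s, in which the tool goes at most 50 mm and 8.59 degrees, less where a joint would pass 70% of its speed; a pose out of reach is approached as far as the arm can. A call is refused whole if a number of a shift passes 0.05 or a number of a turn 8.59, either way. A call with a gripper value outside its range is refused whole. The fingers move at their own pace and stop on an object; FORCE is the grip in N (left out, the last holds). Time passes only in rows, so rows that do not move let the fingers close. It gives the time, the measured TCP pose, the force, the opening and the grip force at its end, in the units of the state.
- observe(): the state, without advancing time (a new reading comes with each control period).
- grab_frame(name): name is "scene" or "top" or "wrist"; returns a dict with "image" (400x640x3 uint8, red, green, blue), "range_z" (400x640 float32, m along the optical axis (not along the pixel's ray), 0 where there is no reading), "fx", "fy", "cx", "cy" (pixels), "R" (3x3) and "t" (3): a world point X has camera coordinates R X + t; the wrist camera has in their place "T_tool_cam" (4x4, takes a point from camera to tool coordinates, whose origin is the TCP and whose axes are the flange's). Camera axes: x right, y down, z forward; pixel columns grow to the right and rows downward; lengths in m; the calibration is good to about 2 mm. A picture is of the moment at which its call begins: read the wrist's pose just before it.
- job_done(): hands the job in; it is judged then, once.
Trained networks look in a picture, given as the dict that the camera call returned (one of the last four; its "shot" number tells which), for a name from the list of things; names that differ only in an ending like _2 or _b are one class to them, and where a whole thing is asked for, a point or a joint stands for the part that bears it (a point fixed in the world has none). Each returns a list of dicts, best first, with "confidence" (0 to 1); they miss things now and then, are a little off and sometimes report something else, mostly with a low value. They report only what shows in the picture. A call takes as long as a camera call.
- find_in(picture, thing): "extent" ([centre column, centre row, width, height] in pixels, round what is visible of it).
- outline_of(picture, thing): "region" (400x640 bool, what is visible of it) and "extent" ([centre column, centre row, width, height] in pixels, round what is visible of it).
- tip_of(picture, thing): "position" ([column, row] in pixels: a listed point, or the origin of a listed thing).
The state is a dict: "clock": time; "qpos": joint angles; "qd": joint speeds; "joint_efforts": joint torques, N m; "position": TCP position; "tool_rot": TCP orientation; "force": force on the tool from outside, world axes, zero at the start; "moment": the same for the moment, N m; "grip_width": finger opening in m; "finger_force": force on a finger pad.
Only numpy, scipy, OpenCV 4.12 (cv2) and the standard library are available. Lean on these libraries where they do the work, as an engineer would, in place of code of your own. Each camera call takes 0.05 s, during which the arm holds its last target. There are 200 camera calls.

## Task

On the drawing board, the swinging straightedge is locked in the middle hole of its index plate by a spring plunger with a red knob. Pull the red knob up, swing the straightedge round to the hole with the green ring and let the knob go so that the pin snaps fully home there. Leave the pencil pot where it stands.

Things in the scene. Friction and masses are not known exactly. Their poses are not given: they have to be found in the camera images.
- knob (a point): Centre of the red knob: upright cylinder 30 mm wide, 40 mm high, this point 82 mm above the desk with the pin home; the grey arm under it has its top at 49 mm (collar 60 mm). It moves on a level 130 mm radius circle about the upright pivot, which is under the black knob. x axis: level, from red knob to pivot; z up. With the pin out the arm turns freely to 5 degrees past the outer holes.
- plunger (a joint): How far the red knob is pulled up, m: 0 = pin fully home in a hole, 0.032 = upper stop. A spring pushes it down, 4.4 N at 0, 10.8 N at the stop. The pin locks the arm while home and is clear of the plate from 0.021 on; let go between holes it rests on the plate at 0.021.
- green_hole (a point): Centre of the mouth of the target hole, inside a flat green ring 52 mm wide on the plate, 37 mm above the desk. Three holes lie on the knob's circle, 30 degrees (67 mm) apart: the pin starts in the middle one; the outer two have a green and a white ring, either way round. Holes are 15 mm, countersunk to 29 mm; the 12 mm round pin below the knob finds its way in if let go within 10 mm.
- pot (a point): Centre, half-way up, of the blue pencil pot standing loose on the 15 mm thick board (68 mm wide, 85 mm high, pencils reach 142 mm). To be left alone. An eraser and a roll of tape also lie on the board, clear of the work.

How it is judged:
By the outcome, as a careful person would: the job done as asked, in the order asked, and still so for the second after the job is handed in, with the robot touching nothing.
It also fails if it takes over 32 s, if anything falls off the work surface, if the arm or the gripper's body presses on something with over 40 N, if the wrist force passes 120 N, or if a joint passes its speed limit or range.

## Working session

There is one attempt and no reset: what is moved stays moved. The work goes in short steps, Python scripts to look and compute and a shell command to move; the robot and the scene stay as the last step left them, time stands still between calls to the robot, and variables do not carry over. Pictures are saved under pics/ and viewed, at most 10 in all, crops included, and the job is handed in when it is done.

```bash
mkdir -p pics
cat > h.py <<'E'
from workcell import *
import numpy as np, cv2
def world(p,uv,rng=None,z=None):
    u,v=uv; r=np.array([(u-p['cx'])/p['fx'],(v-p['cy'])/p['fy'],1.0])
    R=np.array(p['R']);t=np.array(p['t']);C=-R.T@t;d=R.T@r
    if z is not None: return C+d*(z-C[2])/d[2]
    return C+d*rng
E
python3 - <<'E'
from h import *
s=observe();print(s['clock'],s['position'],s['tool_rot'])
for n in("top","scene"):
    p=grab_frame(n);cv2.imwrite(f"pics/{n}1.png",p['image'][:,:,::-1])
    for th,z in(("knob",.082),("green_hole",.037),("pot",.0575)):
        for r in tip_of(p,th)[:2]: print(n,th,r['confidence'],np.round(r['position'],1),world(p,r['position'],z=z).round(4))
E
```

```text
0.0 [ 0.2169326  -0.58578775  0.23073694] [-3.14048092e+00  1.26257798e-04  3.54704667e-01]
top knob 0.77 [357.9 247.4] [0.4756 0.0707 0.082 ]
top green_hole 0.62 [321.4 237. ] [0.4983 0.1327 0.037 ]
top pot 0.87 [236.6 195.8] [0.569  0.2861 0.0575]
scene knob 0.9 [273.9 187.9] [0.484  0.0681 0.082 ]
scene green_hole 0.8 [309.7 206.7] [0.4989 0.1353 0.037 ]
scene pot 0.94 [393.5 228. ] [0.5817 0.2834 0.0575]
```

View pics/top1.png

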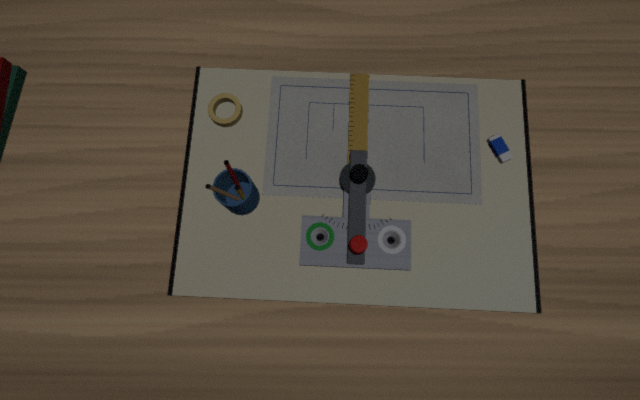

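View pics/scene1.png

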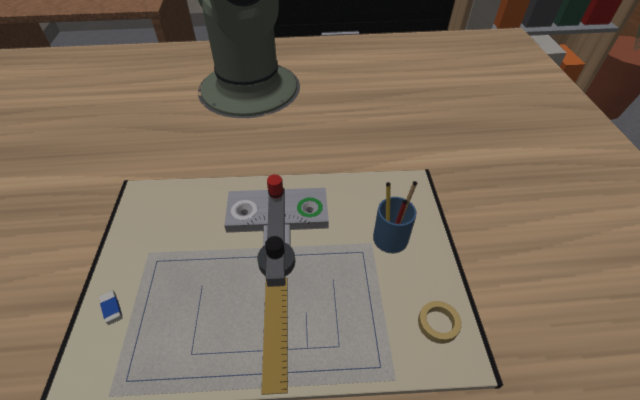

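The knob is at top-view pixel (358,244), with the green ring to its left at (320,236), which is +y. The pot at (236,192) is well clear. I'll swing over above the knob with the fingers closing along x.

```bash
python3 -m creep '[[[-1,0.0367,-0.0083,0,0,0,-3.5],[-1,0.0367,-0.0083,0,0,0,-3.5],[-1,0.0367,-0.0083,0,0,0,-3.5],[-1,0.0367,-0.0083,0,0,0,-3.5],[-1,0.0367,-0.0083,0,0,0,-3.5],[-1,0.0367,-0.0083,0,0,0,-3.5],[-1,0.0367,-0.0083,0,0,0,-3.5],[-1,0.0367,-0.0083,0,0,0,-3.5],[-1,0.0367,-0.0083,0,0,0,-3.5],[-1,0.0367,-0.0083,0,0,0,-3.5]]]' 60; python3 -c "
from h import *
print(observe()['qpos'])"
```

```text
clock: 1.4
position: [0.4618, -0.3059, 0.2314]
tool_rot: [3.141, -0.0, 0.968]
force: [0.2, 0.4, 0.0]
grip_width: 0.0859
finger_force: 0.0
[ 0.6743386   0.41790932 -0.26357924  1.78038536  0.12946481  0.95978229
 -0.24465304]
```

```bash
python3 -m creep '[[[-1,0.0367,-0.0083,0,0,0,-3.5],[-1,0.0367,-0.0083,0,0,0,-3.5],[-1,0.0367,-0.0083,0,0,0,-3.5],[-1,0.0367,-0.0083,0,0,0,-3.5],[-1,0.0367,-0.0083,0,0,0,-3.5],[-1,0.0367,-0.0083,0,0,0,-3.5],[-1,0.0367,-0.0083,0,0,0,-3.5],[-1,0.0367,-0.0083,0,0,0,-3.5],[-1,0.0367,-0.0083,0,0,0,-3.5],[-1,0.0367,-0.0083,0,0,0,-3.5]]]'
cat >> h.py <<'E'
from scipy.spatial.transform import Rotation as Ro
def wristpic():
    s=observe();p=grab_frame("wrist")
    T=np.eye(4);T[:3,:3]=Ro.from_euler('xyz',s['tool_rot']).as_matrix();T[:3,3]=s['position']
    M=np.linalg.inv(T@np.array(p['T_tool_cam']));p['R']=M[:3,:3];p['t']=M[:3,3];return s,p
E
python3 - <<'E'
from h import *
s,p=wristpic();print(s['qpos'],s['position'],s['tool_rot']);cv2.imwrite("pics/w1.png",p['image'][:,:,::-1])
for th,z in(("knob",.082),("green_hole",.037)):
    for r in tip_of(p,th)[:2]: print(th,r['confidence'],np.round(r['position'],1),world(p,r['position'],z=z).round(4))
for r in outline_of(p,"knob")[:1]:
    m=r['region']&(p['range_z']>0);vs,us=np.nonzero(m)
    P=np.array([world(p,(u,v),rng=p['range_z'][v,u]) for u,v in zip(us,vs)])
    tp=P[P[:,2]>.097]; print(r['confidence'],len(P),len(tp),(tp.min(0)+tp.max(0))/2,np.ptp(tp,axis=0))
E
```

```text
clock: 2.4
position: [0.5008, 0.0626, 0.2314]
tool_rot: [3.141, -0.0, 1.579]
force: [0.5, 0.1, 0.3]
grip_width: 0.0855
finger_force: 0.0
[ 0.16646176  0.36801461 -0.5213314   1.89223607  0.22410019  0.93839698
 -0.45122126] [0.50077869 0.06262084 0.23142656] [ 3.14118974e+00 -4.92477349e-05  1.57889358e+00]
knob 0.95 [296.1 181. ] [0.4792 0.0678 0.082 ]
green_hole 0.86 [313.4 113.2] [0.4957 0.133  0.037 ]
0.95 879 754 [0.48044247 0.07121262 0.1012773 ] [0.02797692 0.02862048 0.0084563 ]
```

View pics/w1.png

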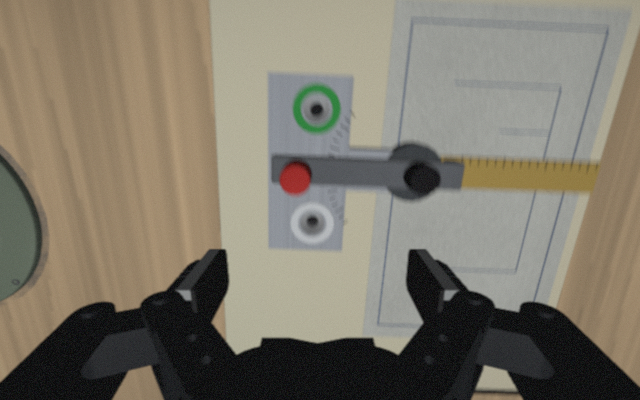

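The wrist view shows the red knob at (296,179) and the green ring at (317,109), nothing in the way. Knob ≈ (0.480, 0.070), green hole ≈ (0.497, 0.134). Next I'll descend.

```bash
python3 -m creep '[[[-1,0.0075,-0.0205,0.02,0,0,0],[-1,0,0,0.03,0,0,0],[-1,0,0,0.03,0,0,0],[-1,0,0,0.03,0,0,0],[-1,0,0,0.03,0,0,0],[-1,0,0,0.02,0,0,0],[-1,0,0,0.01,0,0,0],[-1,0,0,0,0,0,0]]]'
python3 - <<'E'
from h import *
s,p=wristpic();print(s['position'],s['force']);cv2.imwrite("pics/w2.png",p['image'][:,:,::-1])
E
```

```text
clock: 3.4
position: [0.4801, 0.0678, 0.0605]
tool_rot: [-3.14, 0.001, 1.575]
force: [0.2, -1.1, 0.6]
grip_width: 0.0856
finger_force: 0.0
[0.48008261 0.06775754 0.06052327] [ 0.23680318 -1.12240105  0.56670482]
```

View pics/w2.png

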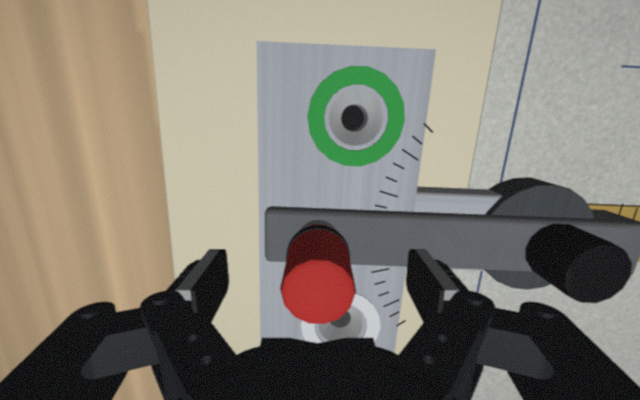

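The knob at (318,285) is centred between the fingers. I'll shift 2 mm in y and close.

```bash
python3 -m creep '[[[-1,0.002,0,0,0,0,0],[1,0,0,0,0,0,0],[1,0,0,0,0,0,0],[1,0,0,0,0,0,0],[1,0,0,0,0,0,0],[1,0,0,0,0,0,0],[1,0,0,0,0,0,0],[1,0,0,0,0,0,0]]]' 60
```

```text
clock: 4.25
position: [0.4804, 0.0705, 0.0617]
tool_rot: [3.141, 0.0, 1.576]
force: [-3.1, -0.2, 10.9]
grip_width: 0.0287
finger_force: 58.3
```

```bash
python3 -m creep '[[[1,0,0,-0.006,0,0,0],[1,0,0,-0.008,0,0,0],[1,0,0,-0.008,0,0,0],[1,0,0,-0.006,0,0,0],[1,0,0,0,0,0,0],[1,0,0,0,0,0,0]]]'
python3 - <<'E'
from h import *
s,p=wristpic();print(s['position'],s['force']);cv2.imwrite("pics/w3.png",p['image'][:,:,::-1])
E
```

```text
clock: 4.85
position: [0.4803, 0.0704, 0.0893]
tool_rot: [3.142, 0.0, 1.576]
force: [3.6, -0.2, -10.4]
grip_width: 0.029
finger_force: 60.0
[0.48032606 0.07039015 0.08927918] [  3.60800297  -0.16619127 -10.4380986 ]
```

View pics/w3.png

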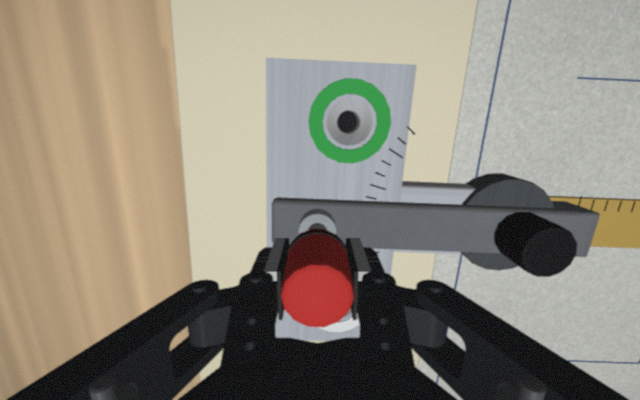

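The pin is out: the bright collar shows below the knob at (318,225) and the force is −10.4 N, about 0.030 of lift. Next is the 30° clockwise swing along the arc.

```bash
python3 -m creep '[[[1,0.0085,0.0003,0,0,0,3.75],[1,0.0085,0.0003,0,0,0,3.75],[1,0.0085,0.0003,0,0,0,3.75],[1,0.0085,0.0003,0,0,0,3.75],[1,0.0085,0.0003,0,0,0,3.75],[1,0.0085,0.0003,0,0,0,3.75],[1,0.0085,0.0003,0,0,0,3.75],[1,0.0085,0.0003,0,0,0,3.75],[1,0,0,0,0,0,0],[1,0,0,0,0,0,0]]]'
python3 - <<'E'
from h import *
s,p=wristpic();print(s['position'],s['force']);cv2.imwrite("pics/w4.png",p['image'][:,:,::-1])
p=grab_frame("scene")
for r in tip_of(p,"knob")[:1]: print(r,world(p,r['position'],z=.112))
c=p['image'][130:270,190:450];cv2.imwrite("pics/s4.png",cv2.resize(c,None,fx=3,fy=3)[:,:,::-1])
E
```

```text
clock: 5.9
position: [0.4994, 0.1347, 0.0893]
tool_rot: [3.139, -0.001, 1.052]
force: [12.7, -8.1, -11.2]
grip_width: 0.0286
finger_force: 60.5
[0.49936499 0.13467456 0.08931723] [ 12.72824863  -8.06071458 -11.18437635]
{'position': [307.8, 180.1], 'confidence': 0.52} [0.49833721 0.13280783 0.112     ]
```

View pics/s4.png

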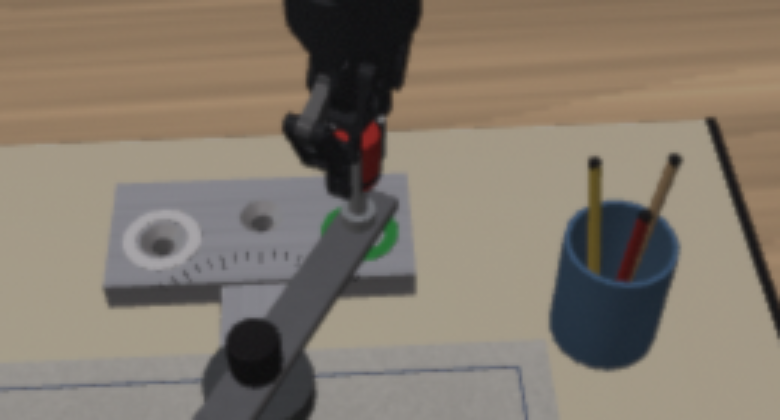

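View pics/w4.png

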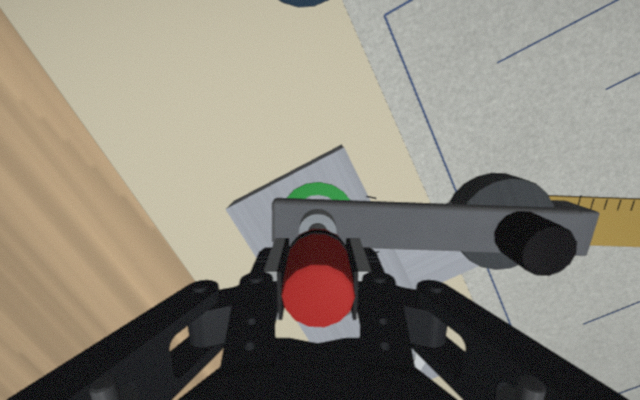

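The arm is over the green ring: the wrist view shows it square to the tool as before, and the chord travelled is 67 mm. The middle hole is free and the pot is untouched. I'll ease the radial load and let go.

```bash
python3 -m creep '[[[1,0,0.0015,0,0,0,0],[1,0,0,0,0,0,0],[-1,0,0,0,0,0,0],[-1,0,0,0,0,0,0],[-1,0,0,0,0,0,0],[-1,0,0,0,0,0,0],[-1,0,0,0,0,0,0],[-1,0,0,0,0,0,0]]]'; python3 -m creep '[[[-1,0,0,-0.02,0,0,0],[-1,0,0,-0.03,0,0,0],[-1,0,0,-0.03,0,0,0],[-1,0,0,-0.03,0,0,0],[-1,0,0,-0.03,0,0,0],[-1,0,0,0,0,0,0],[-1,0,0,0,0,0,0]]]'
python3 - <<'E'
from h import *
s,p=wristpic();print(s['position'],s['force'])
for r in outline_of(p,"knob")[:1]:
    m=r['region']&(p['range_z']>0);vs,us=np.nonzero(m)
    P=np.array([world(p,(u,v),rng=p['range_z'][v,u]) for u,v in zip(us,vs)])
    h=np.percentile(P[:,2],90);tp=P[P[:,2]>h-.006]; print(r['confidence'],len(tp),'top',np.median(tp[:,2]),(tp.min(0)+tp.max(0))/2)
c=p['image'];q=grab_frame("scene");d=cv2.resize(q['image'][130:270,190:450],(640,345))
cv2.imwrite("pics/f.png",cv2.resize(np.vstack([c[:250],d]),None,fx=1,fy=1)[:,:,::-1])
E
```

```text
clock: 6.85
position: [0.4989, 0.1348, 0.0893]
tool_rot: [-3.142, -0.0, 1.053]
force: [0.4, -0.4, -0.1]
grip_width: 0.0853
finger_force: 0.0
clock: 7.55
position: [0.499, 0.1347, 0.2295]
tool_rot: [3.141, -0.001, 1.053]
force: [0.6, 0.2, -0.1]
grip_width: 0.0853
finger_force: 0.0
[0.49901084 0.13474099 0.22954248] [ 0.59279343  0.15953359 -0.12896842]
0.73 762 top 0.10299324313270086 [0.50072951 0.13624235 0.10153776]
```

View pics/f.png

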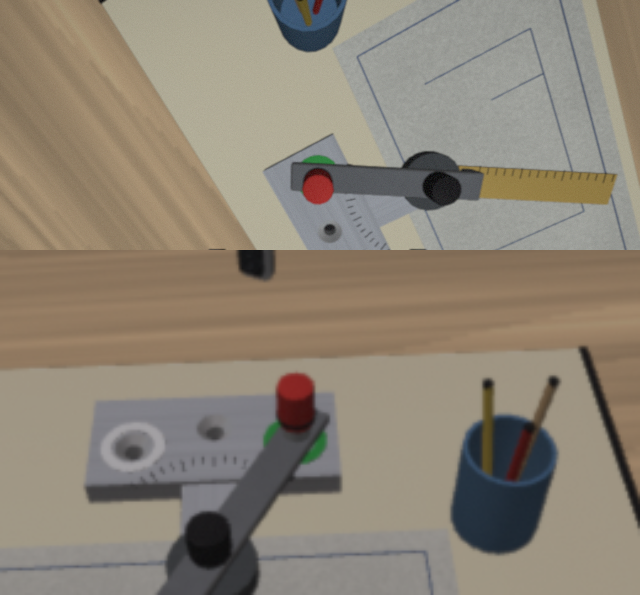

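The knob sits low on the arm over the green ring (295,400). Its top is at 0.103 m, against 0.102 m with the pin home and 0.123 m on the plate, so the pin is home. The gripper is clear and the pot has not moved.

```bash
python3 -c "
from workcell import *
print(job_done())"
```

```text
the job is handed in; nothing more can be done
None
```

The straightedge is locked in the green-ringed hole with the pin home (knob top measured at 0.103 m, 0.102 m expected), the pencil pot is where it stood, and the job was handed in at about 7.6 s on the robot's clock.

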